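# Bed a grooved round bar in the tilted vees of a drilling cradle

### The arm

A 6-joint arm with a two-finger parallel gripper is mounted at the origin on a cart in front of the work surface, level with it; the furniture and walls round the work are solid. World frame = base frame: x ahead of the robot, y to its left, z up, the work surface at z = 0. Lengths are in mm, angles in rad, forces in N, time in s.
With the tool pointing down it reaches from about 350 to 875 mm from the base axis. Payload 4.2 kg.
Tool frame: the origin (TCP) lies on the centre line of the jaws, within the pads' length; the fingertips stand 14 mm ahead of it and the grasp point (between the pads) lies 5 mm behind it (tcp_to_tips is the distance from the TCP to the fingertips, in mm); z points along the fingers, y is the direction in which the jaws open and shut (so a half turn about z gives the same grasp; the last joint's range is limited). The gripper opens to 85 mm and grips with 20 to 120 N. Pads are 22 mm wide; open, the fingers measure 114 mm over their backs; the gripper's body (76 mm by 85 mm) begins 54 mm behind the grasp point. The pads swing forward as they close: fully open they stand 13 mm farther back than shut.
Start: joints at [1.491, 0.385, 0.008, 0, -1.194, -0.259], TCP at [207.689, 589.461, 245.312] pointing down, gripper open.
Joint ranges: [-3.14, 3.14], [-1.21, 2.06], [-1.07, 1.41], [-3.16, 2.05], [-2.99, -0.16], [-3.1, 3.1]. Speed limits (rad/s): [2.79, 2.79, 3.14, 3.14, 3.14, 3.14].

### API

Orientations are given as a unit quaternion [x, y, z, w].
In Python, from bench import read_state, get_image, job_done, tcp_to_tips gives the robot as it stands. The module is installed in compiled form; this text tells all that it offers.
- The arm moves only by the tool play_rows, never from a script. Its argument "targets" is a list of rows, each an object of numbers: "gripper": the gripper's target within -1 to 1 (shut at 1, half-way at 0, fully open at -1); "tx", "ty", "tz": the shift along the tool's x, y, z scaled (see below); "spin": the turn about the tool's z scaled (see below). A call has 1 to 12 rows; each row is the pose to reach, as a shift and turn from the pose commanded when the call began, along the tool's axes at that moment; what a row does not reach only later rows make up. The controller multiplies each number of a shift by 0.25 m and each number of a turn by pi/4 rad. A row lasts 1/8 s, in which the tool goes at most 62.5 mm and 10.7 degrees, less where a joint would pass 70% of its speed; a pose out of reach is approached as far as the arm can. A call with a number of a shift or a turn outside -1 to 1 is refused whole. A call with a gripper value outside its range is refused whole. The fingers move at their own pace and stop on an object; the grip force is fixed at half the most. Time passes only in rows, so rows that repeat a pose let the fingers close. It gives the time, the measured TCP pose, the force and the opening at its end, in the units of the state.
- read_state(): the state, without advancing time (a new reading comes with each control period).
- get_image(name): name is "scene" or "top" or "wrist"; returns a dict with "frame" (400x640x3 uint8, red, green, blue), "depth" (400x640 float32, mm along the optical axis (not along the pixel's ray), 0 where there is no reading), "mtx" (3x3 intrinsics, pixels), "world_to_cam" (4x4, takes a point from world to camera coordinates). Camera axes: x right, y up, looking along -z (the intrinsics and any distortion apply to the point x, -y, -z); pixel columns grow to the right and rows downward; lengths in mm; the calibration is good to about 2 mm. A picture is of the moment at which its call begins.
- job_done(): hands the job in, once; it reports no verdict.
The state is a dict: "clock": time; "joints": joint angles; "joint_vel": joint speeds; "joint_efforts": joint torques, N m; "position": TCP position; "ee_rot": TCP orientation; "contact_force": force on the tool from outside, world axes, zero at the start; "wrist_torque": the same for the moment, N m; "gripper_width": finger opening in mm.
Only numpy, scipy, OpenCV 4.12 (cv2) and the standard library are available. Lean on these libraries where they do the work, as an engineer would, in place of code of your own. Each camera call takes 0.05 s, during which the arm holds its last target.

### The job

Load the round wooden bar into the two vees of the drilling cradle, under the guide arm, and press it firmly home so that it lies centred against both faces of both vees; it only goes home when the cradle's locating pin stands in one of the bar's grooves, and since the pin was reset you must feel along for it. Do not force the bar, leave the other things on the bench where they are, and let go of the bar at the end.

Things in the scene. Friction and masses are not known exactly. Their poses are not given: they have to be found in the camera images.
- round_bar: Loose turned bar of pale wood lying on the bench, 40 mm diameter, 200 mm long, 0.13 to 0.25 kg. Origin at its middle, on its axis; its y axis runs along the bar (any roll about it). Same both ways round: near each end a groove 16 mm wide, cut down to 22 mm diameter, centred 66 mm from the middle; plain middle 116 mm long, each end collar 26 mm.
- cradle: Drilling cradle fixed to the bench: plywood base 14 mm thick (x -56 to +116, y -92 to +92 mm) carrying two vee supports, a locating pin and an overhead guide arm. Origin on the bench top below the vee seat; z up, y along the vees, -x the open front. Between the vees (y -30 to +30 mm) nothing stands above the base for 75 mm behind and all the way in front, so fingers fit there.
- vee_seat (a point): Where the bar's middle is with the bar home in both vees and y central; 100 mm above the cradle's origin, axes as the cradle's. Each vee is 18 mm wide, centred at y -39 and +39 mm; two steel faces, 36 mm long, at 90 degrees. The opening leans 30 degrees from vertical to -x: the rear face stands 15 degrees off vertical, the front face slopes 15 degrees down to the back.
- pin_slot (a point): Middle of the locating pin's slot on the base top, at cradle (0, +66, 14) mm. The upright 9 mm pin with round tip stands up to 10 mm to either side of it along y (setting not reported) and does not give way. Its tip is 13.5 mm below the seated bar's axis, so it holds a bar about 6 mm too high unless a groove is over it; shift the bar along y to find it (groove play 3 mm each side).
- guide_sleeve (a point): Centre of the underside of the steel guide sleeve (28 mm diameter), 250 mm straight above the vee seat. It hangs on an arm 26 mm wide (top 385 mm above the bench, column and sleeve top 400 mm) that runs back to a 22 mm column at cradle x +98 mm, so an upright gripper over the seat strikes it: come in with it leaning back to the open front (-x), 30 to 40 degrees.
- offcut: Square wooden offcut, 55x60x30 mm, bystander; origin at the centre of its underside.
- sanding_block: Sanding block, 65x110x34 mm, bystander; origin at the centre of its underside.
- nail_tin: Round tin, 57 mm diameter, 72 mm high, bystander; origin at the centre of its underside.

How it is judged (in metres and radians):
On the way:
1. the bar lies home in the vees and is pressed there with more than 6 N (x of round_bar in the frame of vee_seat between -0.0025 and 0.0025 m and z of round_bar in the frame of vee_seat between -0.0025 and 0.0025 m and y of round_bar in the frame of vee_seat between -0.016 and 0.016 m and angle between the y axis of round_bar and the y axis of cradle, either way round below 0.03 rad and contact force between round_bar and cradle above 6 N), for 0.15 s.
At the end, for the whole second after the job is handed in: The bar's middle is within 2.5 mm of the vee seat in the cradle's x and z and within 16 mm along y, its axis parallel to the vees within 0.03 rad, and it is at rest and released (x of round_bar in the frame of vee_seat between -0.0025 and 0.0025 m and z of round_bar in the frame of vee_seat between -0.0025 and 0.0025 m and y of round_bar in the frame of vee_seat between -0.016 and 0.016 m and angle between the y axis of round_bar and the y axis of cradle, either way round below 0.03 rad and linear speed of round_bar below 0.01 m/s and angular speed of round_bar below 0.1 rad/s and contact force between round_bar and the fingers below 0.05 N); the robot touches nothing.
It fails at once if the bar is forced against the cradle with more than 70 N (all its contacts added up) (contact force between round_bar and cradle above 70 N).
It fails at once if the offcut is moved by more than 20 mm (distance of offcut from where it was at the start of the episode above 0.02 m).
It fails at once if the sanding block is moved by more than 20 mm (distance of sanding_block from where it was at the start of the episode above 0.02 m).
It fails at once if the nail tin is moved by more than 20 mm (distance of nail_tin from where it was at the start of the episode above 0.02 m).
It also fails if it takes over 54 s, if anything falls off the work surface, if the arm or the gripper's body presses on something with over 40 N, if the wrist force passes 120 N, or if a joint passes its speed limit or range.

## Working session

There is one attempt and no reset: what is moved stays moved. The work goes in short steps, Python scripts to look and compute and a tool call to move; the robot and the scene stay as the last step left them, time stands still between calls to the robot, and variables do not carry over. Pictures are saved under pics/ and viewed, and the job is handed in when it is done.

Besides the shell and the picture viewer there is one more tool, called after "Request:" in YAML: its name, and indented under it one key for each argument. play_rows: Moves the arm, as the interface text tells. Its arguments: {"type":"object","properties":{"targets":{"type":"array","items":{"type":"object","properties":{"gripper":{"type":"number"},"tx":{"type":"number","minimum":-1,"maximum":1},"ty":{"type":"number","minimum":-1,"maximum":1},"tz":{"type":"number","minimum":-1,"maximum":1},"spin":{"type":"number","minimum":-1,"maximum":1}}}}},"required":["targets"]}

```bash
mkdir -p pics; cat > h.py <<'E'
import numpy as np, cv2
from bench import read_state,get_image,job_done,tcp_to_tips
def grab(n,f):
    d=get_image(n); cv2.imwrite('pics/'+f,cv2.cvtColor(d['frame'],cv2.COLOR_RGB2BGR)); np.savez('pics/'+f+'.npz',**d); return d
def pts(d):
    h,w=d['depth'].shape; u,v=np.meshgrid(np.arange(w),np.arange(h)); K=d['mtx']; z=d['depth'].astype(float)
    P=np.stack([(u-K[0,2])/K[0,0]*z,-(v-K[1,2])/K[1,1]*z,-z,np.ones_like(z)],-1)
    W=P@np.linalg.inv(d['world_to_cam']).T; W=W[...,:3]; W[z<=0]=np.nan; return W
E
python3 - <<'E'
from h import *
print(read_state(),tcp_to_tips)
for n in ['scene','top','wrist']:
    d=grab(n,n+'0.png'); print(n,d['mtx'],np.linalg.inv(d['world_to_cam'])[:3].round(3),(d['depth']>0).mean())
E
```

```text
{'clock': 0.0, 'joints': array([ 1.49057905e+00,  3.85559922e-01,  6.64540086e-03, -5.34034784e-04,
       -1.19402996e+00, -2.58589439e-01]), 'joint_vel': array([-8.15204124e-04,  7.99202980e-04,  1.97628862e-04, -1.61533114e-04,
        2.06117644e-03, -6.95456287e-05]), 'joint_efforts': array([ 4.06829940e-04, -3.92294955e+01,  1.88401258e+01,  4.18608114e+00,
       -4.53083689e-03, -4.25014434e-06]), 'position': array([207.51979954, 588.95087812, 244.22199901]), 'ee_rot': array([ 9.85668321e-01, -1.68691271e-01, -1.51530912e-04,  1.09191144e-03]), 'contact_force': array([-0.236613  ,  0.66422654,  0.42486062]), 'wrist_torque': array([-0.00024559, -0.02105603, -0.04341562]), 'gripper_width': 85.52476090308647} 14.0
scene [[487.39642926   0.         327.88327974]
 [  0.         487.39642926 195.87574967]
 [  0.           0.           1.        ]] [[-7.130000e-01  4.450000e-01 -5.410000e-01 -3.062710e+02]
 [-7.010000e-01 -4.460000e-01  5.560000e-01  1.031031e+03]
 [ 6.000000e-03  7.760000e-01  6.310000e-01  1.208820e+03]] 0.99598046875
top [[410.58440512   0.         313.89665422]
 [  0.         410.58440512 199.25722901]
 [  0.           0.           1.        ]] [[ 2.200000e-02  9.900000e-01 -1.420000e-01  3.185930e+02]
 [-1.000000e+00  2.300000e-02  7.000000e-03  1.637490e+02]
 [ 1.000000e-02  1.420000e-01  9.900000e-01  1.517113e+03]] 0.9958515625
wrist [[321.56963752   0.         319.9035994 ]
 [  0.         321.56963752 197.1173361 ]
 [  0.           0.           1.        ]] [[-3.33000e-01  9.10000e-01  2.47000e-01  2.71086e+02]
 [-9.43000e-01 -3.22000e-01 -8.60000e-02  5.68188e+02]
 [ 2.00000e-03 -2.62000e-01  9.65000e-01  3.73741e+02]] 0.99604296875
```

View pics/scene0.png

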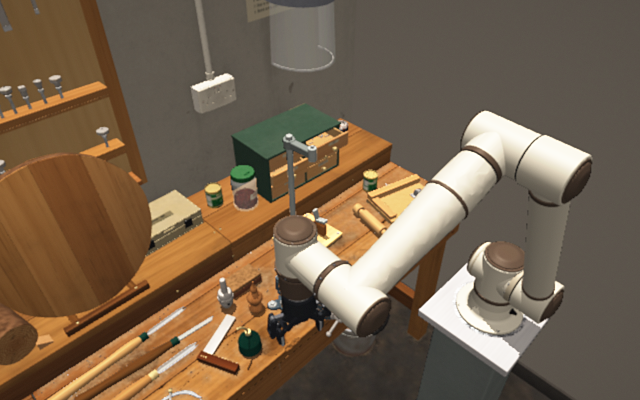

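View pics/top0.png

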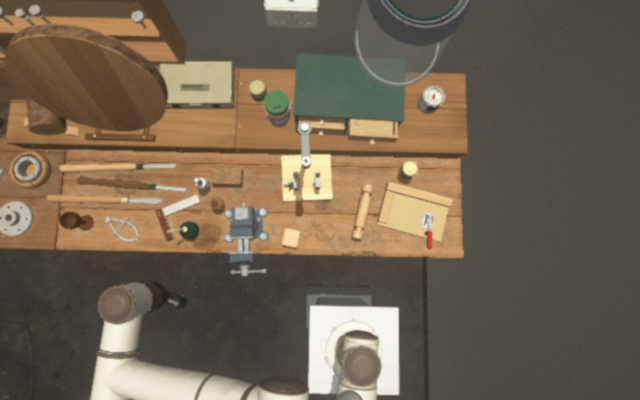

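View pics/wrist0.png

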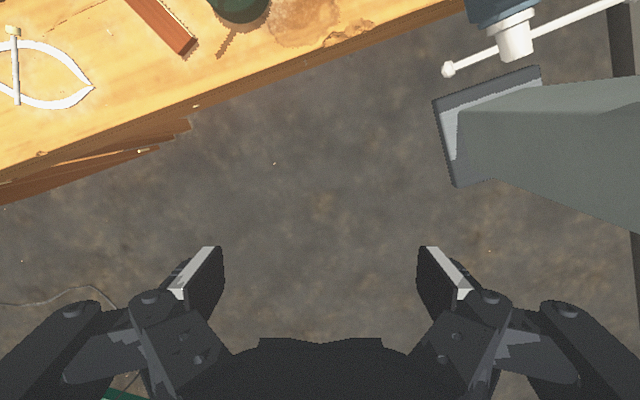

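The top view shows the cradle around (306,177), the bar at (362,212), the offcut at (290,238) and the tin at (408,170). The vise is at (245,222). Next I measure with depth.

```bash
python3 - <<'E'
from h import *
d=np.load('pics/top0.png.npz'); W=pts(d)
f=cv2.cvtColor(d['frame'],cv2.COLOR_RGB2BGR)
c=f[120:270,150:480]; cv2.imwrite('pics/topc.png',cv2.resize(c,None,fx=2.4,fy=2.4,interpolation=cv2.INTER_CUBIC))
for n,(u,v) in dict(bar=(362,212),offc=(290,238),tin=(409,168),bench=(340,200),base=(290,165),base2=(325,195),sleeve=(306,160),col=(305,127),v1=(293,183),v2=(318,181),redblk=(165,222),dark=(228,178),vise=(245,222)).items(): print(n,W[v,u].round(1))
# bar: points height 12..60 near
m=(abs(W[...,0]-W[212,362,0])<150)&(abs(W[...,1]-W[212,362,1])<70)&(W[...,2]>12)&(W[...,2]<60)
m8=m.astype(np.uint8); n,l,s,cc=cv2.connectedComponentsWithStats(m8); print(s,cc.round(1))
k=l[212,362]; P=W[l==k]; mu=P.mean(0); print(mu, P[:,2].max()); 
(cx,cy),wh,a=cv2.minAreaRect(P[:,:2].astype(np.float32)); print(cx,cy,wh,a)
ww=np.linalg.svd(P[:,:2]-mu[:2],full_matrices=False)[2]; print(ww)
E
```

```text
bar [488.6 -22.6  35.1]
offc [388.8 236.2  32.9]
tin [ 648.7 -187.8   67.7]
bench [536.2  55.2  -3. ]
base [661.7 245.2  14.4]
base2 [551.  112.3  15.6]
sleeve [589.5 180.2 397.5]
col [683.7 185.3 401.2]
v1 [581.8 229.1  78.4]
v2 [591.7 140.3  75.7]
redblk [437.1 692.   23.8]
dark [602.9 469.8  34.5]
vise [437.5 390.3  97.3]
[[     0      0    640    400 255382]
 [   351    184     22     56    564]
 [   350    187      1      1      1]
 [   377    209      5     17     52]
 [   350    245      1      1      1]] [[319.4 199.5]
 [361.8 211.3]
 [350.  187. ]
 [379.5 217.8]
 [350.  245. ]]
[491.41039063 -21.98974887  35.85495008] 48.47602546707731
492.38592529296875 -23.4185791015625 (40.331443786621094, 200.68466186523438) 78.38491821289062
[[-0.97901699  0.20377865]
 [-0.20377865 -0.97901699]]
```

View pics/topc.png

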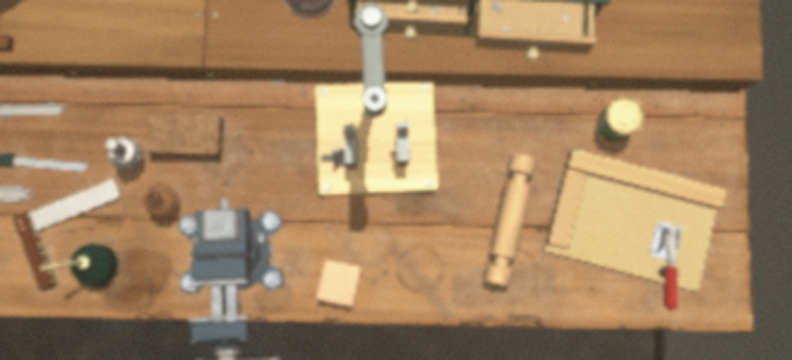

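```bash
python3 - <<'E'
from h import *
d=np.load('pics/top0.png.npz'); W=pts(d)
Kinv=np.linalg.inv(d['mtx']); C=np.linalg.inv(d['world_to_cam'])
def ray(u,v,z):
    r=Kinv@np.array([u,v,1.]); r=np.array([r[0],-r[1],-r[2]]); w=C[:3,:3]@r; o=C[:3,3]; return o+w*(z-o[2])/w[2]
hsv=cv2.cvtColor(d['frame'],cv2.COLOR_RGB2HSV)
print(hsv[190,290],hsv[165,325],hsv[200,340],hsv[212,362],hsv[195,285])
roi=np.zeros((400,640),np.uint8); roi[148:208,272:340]=1
m=((hsv[...,2]>185)&(roi>0)).astype(np.uint8)
m=cv2.morphologyEx(m,cv2.MORPH_CLOSE,np.ones((9,9)))
cs,_=cv2.findContours(m,0,2); c=max(cs,key=cv2.contourArea)
P=np.array([ray(u,v,14)[:2] for u,v in c[:,0]],np.float32)
(cx,cy),wh,a=cv2.minAreaRect(P); print('mask rect',cx,cy,wh,a)
# edges: fit lines on the left/right/front
r=cv2.boxPoints(((cx,cy),wh,a)); print(r)
m2=(abs(W[...,0]-600)<110)&(abs(W[...,1]-180)<120)&(W[...,2]>8)&(W[...,2]<30)
n,l,s,cc=cv2.connectedComponentsWithStats(m2.astype(np.uint8)); k=1+np.argmax(s[1:,4]); Q=W[l==k]; print(s[k],cv2.minAreaRect(Q[:,:2].astype(np.float32)), np.median(Q[:,2]))
# sleeve & column tops, vees
for nm,u0,u1,v0,v1,za,zb in [('sleeve',295,318,152,170,392,408),('col',295,315,118,140,392,410),('vL',285,300,170,195,40,130),('vR',310,325,170,195,40,130),('arm',295,318,120,170,375,392)]:
    S=W[v0:v1,u0:u1].reshape(-1,3); S=S[(S[:,2]>za)&(S[:,2]<zb)]; print(nm,len(S),S.mean(0).round(1),S.min(0).round(1),S.max(0).round(1))
print('bench z near',np.nanmedian(W[195:225,335:345,2]),np.nanmedian(W[215:240,310:340,2]))
# bar via mask, plane z=20
roi[:]=0; roi[178:246,345:380]=1
for t in (150,165,180):
    m=((hsv[...,2]>t)&(hsv[...,1]<170)&(roi>0)).astype(np.uint8)
    cs,_=cv2.findContours(m,0,2); c=max(cs,key=cv2.contourArea)
    P=np.array([ray(u,v,20)[:2] for u,v in c[:,0]],np.float32); print('bar',t,cv2.minAreaRect(P))
E
```

```text
[ 19 101 205] [ 27  63 250] [ 14 112 178] [ 19  99 243] [ 27  59 250]
mask rect 618.3678588867188 169.5643768310547 (220.40325927734375, 245.4785614013672) 14.623271942138672
[[480.74896 260.50595]
 [542.7231   22.97926]
 [755.98676  78.6228 ]
 [694.01263 316.1495 ]]
[ 276  153   60   50 1939] ((615.2523193359375, 186.74032592773438), (182.73851013183594, 221.71310424804688), 1.155759334564209) 15.606351429887582
sleeve 78 [586.3 181.9 397.2] [572.7 168.9 393.2] [598.9 194.3 402.4]
col 51 [683.6 188.9 399.9] [673.  179.5 392. ] [695.5 205.1 406.9]
vL 105 [588.6 223.4  84.1] [563.1 211.6  40.1] [615.8 246.7 116.4]
vR 90 [594.7 144.1  87.3] [567.6 135.7  47.1] [621.6 152.  113.6]
arm 318 [646.7 186.3 386.8] [573.5 168.9 375.6] [703.4 208.3 392. ]
bench z near 1.0640469987149572 0.9937782046253005
bar 150 ((493.6669921875, -25.239852905273438), (249.0751190185547, 126.48847198486328), 0.6162230968475342)
bar 165 ((493.6669921875, -25.239852905273438), (249.0751190185547, 126.48847198486328), 0.6162230968475342)
bar 180 ((506.5921936035156, -25.100845336914062), (223.22317504882812, 126.48844909667969), 0.616223931312561)
```

```bash
cat >> h.py <<'E'
def ray(d,u,v,z):
    C=np.linalg.inv(d['world_to_cam']); r=np.linalg.inv(d['mtx'])@np.array([u,v,1.]); w=C[:3,:3]@np.array([r[0],-r[1],-r[2]]); o=C[:3,3]; return o+w*(z-o[2])/w[2]
def comp(m,s):
    n,l,st,c=cv2.connectedComponentsWithStats(m.astype(np.uint8)); return l==(l[s[1],s[0]])
E
python3 - <<'E'
from h import *
d=np.load('pics/top0.png.npz'); hsv=cv2.cvtColor(d['frame'],cv2.COLOR_RGB2HSV).astype(int)
m=(hsv[...,0]>=21)&(hsv[...,1]<95)&(hsv[...,2]>200)
roi=np.zeros_like(m); roi[145:210,270:345]=1; m&=roi
L=[];R=[];F=[]
for v in range(162,196):
    u=np.where(m[v])[0]; L.append(ray(d,u[0]-.5,v,14)[:2]); R.append(ray(d,u[-1]+.5,v,14)[:2])
for u in range(286,328):
    v=np.where(m[:,u])[0]; F.append(ray(d,u,v[-1]+.5,14)[:2])
for n,A in dict(L=L,R=R,F=F).items():
    vx,vy,x,y=cv2.fitLine(np.array(A,np.float32),cv2.DIST_HUBER,0,.01,.01).ravel(); print(n,x,y,np.degrees(np.arctan2(vy,vx)))
b=(hsv[...,2]>185)&(hsv[...,1]<125)
r2=np.zeros_like(b); r2[178:246,345:378]=1; b=comp(b&r2,(362,212)); P=np.argwhere(b)
Q=np.array([ray(d,u,v,30)[:2] for v,u in P],np.float32); print(len(P),cv2.minAreaRect(Q),Q.mean(0))
E
```

```text
L 620.05896 273.79907 4.216861
R 607.59106 92.40592 1.7846203
F 533.229 175.38249 -85.95129
764 ((504.2602233886719, -44.96883010864258), (83.92201232910156, 225.8961944580078), 83.06510925292969) [503.88477  -37.818718]
```

```bash
python3 - <<'E'
from h import *
d=np.load('pics/scene0.png.npz'); W=pts(d)
f=cv2.cvtColor(d['frame'],cv2.COLOR_RGB2BGR)
cv2.imwrite('pics/sc.png',cv2.resize(f[100:360,230:600],None,fx=2.1,fy=2.1,interpolation=cv2.INTER_CUBIC))
for p in [(295,228),(278,235),(312,235),(295,215),(285,265),(300,290),(370,300),(330,270),(345,300),(345,275),(365,265),(300,265),(320,310),(275,325),(430,210),(495,140),(565,175)]: print(p,W[p[1],p[0]].round(0))
d=np.load('pics/top0.png.npz'); W=pts(d)
print('top')
for p in [(123,303),(110,303),(136,303),(123,290),(123,318),(150,297),(175,300),(118,340)]: print(p,W[p[1],p[0]].round(0))
E
```

```text
(295, 228) [202. 596. 590.]
(278, 235) [217. 626. 582.]
(312, 235) [172. 582. 583.]
(295, 215) [238. 563. 579.]
(285, 265) [194. 632. 523.]
(300, 290) [177. 612. 448.]
(370, 300) [  2. 614. 572.]
(330, 270) [ 94. 613. 571.]
(345, 300) [ 38. 635. 559.]
(345, 275) [ 68. 603. 572.]
(365, 265) [ 52. 570. 584.]
(300, 265) [155. 629. 550.]
(320, 310) [197. 538. 298.]
(275, 325) [219. 652. 332.]
(430, 210) [ 23. 431. 642.]
(495, 140) [ 13. 253. 714.]
(565, 175) [-128.  267.  713.]
top
(123, 303) [213. 570. 592.]
(110, 303) [212. 598. 591.]
(136, 303) [211. 549. 573.]
(123, 290) [240. 577. 581.]
(123, 318) [179. 571. 582.]
(150, 297) [217. 549. 492.]
(175, 300) [196. 534. 348.]
(118, 340) [130. 584. 568.]
```

View pics/sc.png

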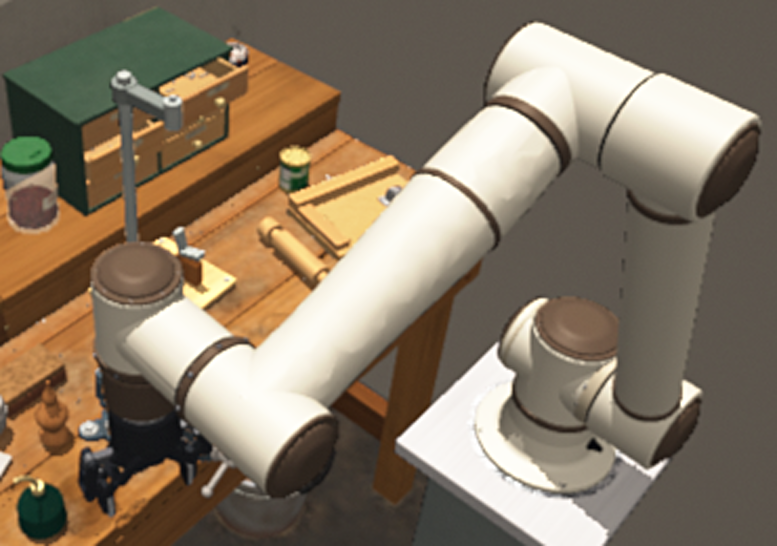

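```bash
cat >> h.py <<'E'
def rows(cmd,az,tgt,az2=None):
    """commanded pos, tool-x azimuth deg (tool down) -> tx,ty,tz,spin for target"""
    a=np.radians(az); dx=np.array(tgt,float)-np.array(cmd,float)
    ex=np.array([np.cos(a),np.sin(a),0]); ey=np.array([np.sin(a),-np.cos(a),0])
    r=[dx@ex/250,dx@ey/250,-dx[2]/250]; s=0 if az2 is None else -(az2-az)/45
    print('tx %.4f ty %.4f tz %.4f spin %.4f |%.0f mm'%(*r,s,np.linalg.norm(dx)))
def st():
    s=read_state(); from scipy.spatial.transform import Rotation as R
    M=R.from_quat(s['ee_rot']).as_matrix(); print('t',round(s['clock'],2),'p',s['position'].round(1),'az',np.degrees(np.arctan2(M[1,0],M[0,0])).round(2),'zdir',M[:,2].round(3),'F',s['contact_force'].round(1),'T',s['wrist_torque'].round(2),'w',round(s['gripper_width'],1),'J',s['joints'].round(2)); return s
E
python3 - <<'E'
from h import *
st(); rows([207.7,589.5,245.3],-19.43,[334,395,250]); rows([207.7,589.5,245.3],-19.43,[334,395,250],-11.8)
d=np.load('pics/top0.png.npz'); W=pts(d)
m=(W[...,0]>330)&(W[...,0]<560)&(W[...,1]>280)&(W[...,1]<480); print('vise maxz',np.nanmax(W[m][:,2]))
E
```

```text
t 0.15 p [207.6 589.1 244.5] az -19.42 zdir [-0.    -0.002 -1.   ] F [ 0.  -0.  -0.1] T [ 0.04 -0.03  0.01] w 85.3 J [ 1.49  0.39  0.01 -0.   -1.19 -0.26]
tx 0.7352 ty 0.5656 tz -0.0188 spin 0.0000 |232 mm
tx 0.7352 ty 0.5656 tz -0.0188 spin -0.1696 |232 mm
vise maxz 145.59940885726382
```

Request:
play_rows:
  targets:
    - {"tx": 0.2, "ty": 0.15, "tz": -0.02, "spin": -0.1, "gripper": -1}
    - {"tx": 0.45, "ty": 0.34, "tz": -0.02, "spin": -0.17, "gripper": -1}
    - {"tx": 0.7, "ty": 0.53, "tz": -0.02, "spin": -0.17, "gripper": -1}
    - {"tx": 0.88, "ty": 0.68, "tz": -0.02, "spin": -0.17, "gripper": -1}
    - {"tx": 1, "ty": 0.8, "tz": -0.02, "spin": -0.17, "gripper": -1}
    - {"tx": 1, "ty": 0.8, "tz": -0.02, "spin": -0.17, "gripper": -1}

```text
clock: 0.9
position: [377.8, 314.5, 250.3]
ee_rot: [0.995, -0.105, -0.0, 0.0]
contact_force: [-1.2, 0.6, -0.2]
gripper_width: 85.5
```

```bash
python3 - <<'E'
from h import *
s=st(); rows(s['position'],-11.8,[460,200,245])
E
```

```text
t 0.9 p [377.8 314.5 250.3] az -12.02 zdir [-0. -0. -1.] F [-1.2  0.6 -0.2] T [0.09 0.04 0.03] w 85.5 J [ 1.03  0.15 -0.3  -0.   -1.12  0.34]
tx 0.4154 ty 0.3812 tz 0.0213 spin 0.0000 |141 mm
```

Request:
play_rows:
  targets:
    - {"tx": 0.14, "ty": 0.13, "tz": 0.02, "gripper": -1}
    - {"tx": 0.3, "ty": 0.28, "tz": 0.02, "gripper": -1}
    - {"tx": 0.41, "ty": 0.38, "tz": 0.02, "gripper": -1}
    - {"tx": 0.41, "ty": 0.38, "tz": 0.02, "gripper": -1}

```text
invalid input
```

```bash
python3 - <<'E'
from h import *
st(); grab('wrist','w1.png')
E
```

```text
t 0.9 p [377.8 314.5 250.3] az -12.02 zdir [-0. -0. -1.] F [-1.2  0.6 -0.2] T [0.09 0.04 0.03] w 85.5 J [ 1.03  0.15 -0.3  -0.   -1.12  0.34]
```

View pics/w1.png

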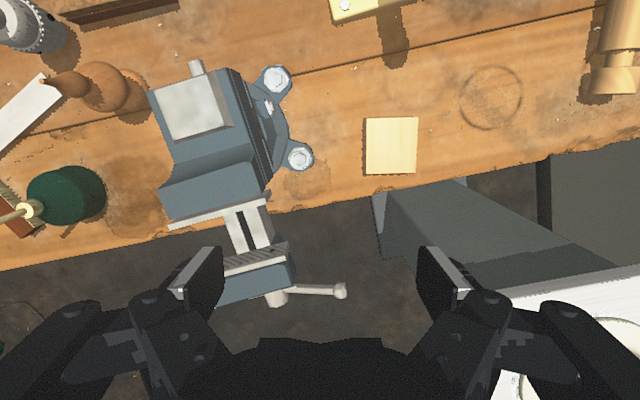

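The move was refused because I left out the spin field. The view, still from the old pose, shows the vise at (230,130) and the offcut at (391,145). I resend with every field filled in.

Request:
play_rows:
  targets:
    - {"tx": 0.14, "ty": 0.13, "tz": 0.02, "spin": 0, "gripper": -1}
    - {"tx": 0.3, "ty": 0.28, "tz": 0.02, "spin": 0, "gripper": -1}
    - {"tx": 0.41, "ty": 0.38, "tz": 0.02, "spin": 0, "gripper": -1}
    - {"tx": 0.41, "ty": 0.38, "tz": 0.02, "spin": 0, "gripper": -1}

```text
clock: 1.45
position: [458.8, 203.4, 244.9]
ee_rot: [0.995, -0.104, -0.0, 0.0]
contact_force: [-0.6, 0.0, 0.3]
gripper_width: 85.4
```

```bash
python3 - <<'E'
from h import *
st(); grab('wrist','w2.png')
E
```

```text
t 1.45 p [458.8 203.4 244.9] az -11.89 zdir [-0. -0. -1.] F [-0.6  0.   0.3] T [0.04 0.04 0.04] w 85.4 J [ 0.74  0.18 -0.29 -0.   -1.11  0.62]
```

View pics/w2.png

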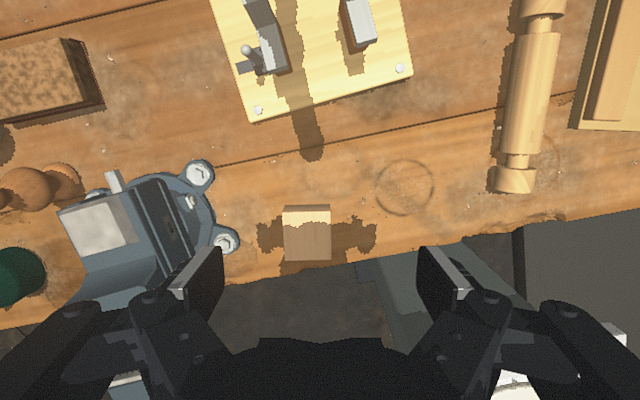

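The wrist view shows the cradle's front edge with its corners at (248,122) and (413,75). The vees are near (268,35) and (358,25), and a small pin is near (250,55). The bar runs from (540,0) to (515,190).

```bash
python3 - <<'E'
from h import *
d=np.load('pics/w2.png.npz'); W=pts(d)
f=cv2.cvtColor(d['frame'],cv2.COLOR_RGB2BGR)
cv2.imwrite('pics/w2c.png',cv2.resize(f[0:130,200:420],None,fx=3.5,fy=3.5,interpolation=cv2.INTER_CUBIC))
def show(us,vs):
    for v in vs: print(v,[tuple(W[v,u].round(0).astype(int)) for u in us])
show(range(236,276,5),range(36,80,5))
hsv=cv2.cvtColor(d['frame'],cv2.COLOR_RGB2HSV).astype(int); print(hsv[100,330],hsv[150,330],hsv[90,250])
for z in (14,): print('corners',ray(d,248,122,z),ray(d,413,75,z), 'screws',ray(d,259,110,z),ray(d,401,68,z))
# bar points
m=(W[...,2]>12)&(W[...,2]<60)&(W[...,0]<600); m=comp(m,(525,100)); P=W[m]
mu=P.mean(0); ax=np.linalg.svd(P[:,:2]-mu[:2],full_matrices=False)[2][0]; print('bar',mu,ax,np.degrees(np.arctan2(ax[1],ax[0])),cv2.minAreaRect(P[:,:2].astype(np.float32)),np.percentile(P[:,2],95))
t=(P[:,:2]-np.array([492,-22.5]))@np.array([.979,-.204]); print('t range',np.percentile(t,[.5,1,2,98,99]))
E
```

```text
36 [(np.int64(613), np.int64(259), np.int64(16)), (np.int64(613), np.int64(255), np.int64(14)), (np.int64(611), np.int64(249), np.int64(15)), (np.int64(610), np.int64(244), np.int64(15)), (np.int64(609), np.int64(239), np.int64(14)), (np.int64(593), np.int64(227), np.int64(79)), (np.int64(592), np.int64(223), np.int64(78)), (np.int64(591), np.int64(218), np.int64(80))]
41 [(np.int64(609), np.int64(261), np.int64(15)), (np.int64(608), np.int64(256), np.int64(15)), (np.int64(607), np.int64(251), np.int64(13)), (np.int64(606), np.int64(246), np.int64(14)), (np.int64(605), np.int64(241), np.int64(15)), (np.int64(589), np.int64(227), np.int64(80)), (np.int64(589), np.int64(224), np.int64(78)), (np.int64(588), np.int64(219), np.int64(80))]
46 [(np.int64(604), np.int64(262), np.int64(16)), (np.int64(588), np.int64(244), np.int64(85)), (np.int64(587), np.int64(240), np.int64(85)), (np.int64(601), np.int64(247), np.int64(14)), (np.int64(600), np.int64(242), np.int64(15)), (np.int64(586), np.int64(228), np.int64(80)), (np.int64(585), np.int64(224), np.int64(80)), (np.int64(584), np.int64(220),
[... 2167 characters left out ...]
nt64(571), np.int64(244), np.int64(14)), (np.int64(570), np.int64(239), np.int64(16)), (np.int64(569), np.int64(234), np.int64(15))]
[ 15 110 114] [ 15 137 201] [ 26  79 246]
corners [528.26066467 270.13662386  14.        ] [538.8897987   87.50607556  14.        ] screws [538.01606725 255.15663895  14.        ] [548.33205818  98.88295815  14.        ]
bar [494.28697689 -16.85535862  33.72126664] [-0.97865877  0.20549211] 168.14169192805574 ((489.1371154785156, -22.176044464111328), (39.576595306396484, 192.53842163085938), 78.11683654785156) 40.91554606428731
t range [-97.76975679 -96.45629293 -94.41694154  84.83823154  86.33577164]<stdin>:6: RuntimeWarning: invalid value encountered in cast
```

View pics/w2c.png

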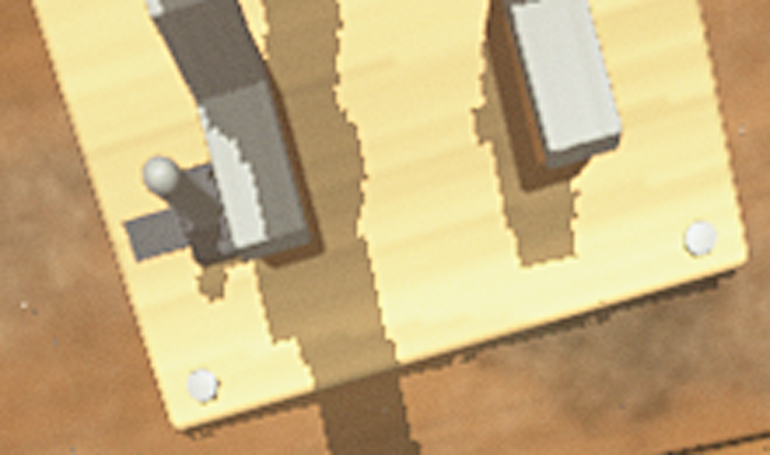

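```bash
python3 - <<'E'
from h import *
d=np.load('pics/w2.png.npz'); W=pts(d)
m=(W[...,2]>10)&(W[...,2]<60)&(W[...,0]<600); m=comp(m,(525,100)); P=W[m]
e=np.array([.979,-.2045]); n=np.array([.2045,.979]); c=np.array([492,-22.5])
t=(P[:,:2]-c)@e; s=(P[:,:2]-c)@n
for a in range(-104,90,4):
    k=(t>=a)&(t<a+4)
    if k.sum()>3: print(a+2,k.sum(),'zmax %.1f'%np.percentile(P[k,2],90),'s %.1f %.1f'%(s[k].min(),s[k].max()), 'top s %.1f'%s[k][P[k,2]>np.percentile(P[k,2],70)].mean())
E
```

```text
-98 100 zmax 40.2 s -16.7 18.9 top s -0.8
-94 148 zmax 40.7 s -15.9 19.5 top s -0.5
-90 151 zmax 40.4 s -15.1 18.9 top s -0.7
-86 145 zmax 40.5 s -16.1 18.7 top s -1.3
-82 149 zmax 40.5 s -14.3 18.8 top s 0.1
-78 152 zmax 40.4 s -15.5 18.8 top s -0.5
-74 207 zmax 39.9 s -19.5 18.7 top s 0.2
-70 85 zmax 32.0 s -10.1 10.0 top s -0.6
-66 89 zmax 32.0 s -10.9 11.0 top s -0.1
-62 82 zmax 32.1 s -9.2 10.3 top s -0.7
-58 78 zmax 39.7 s -13.3 18.4 top s 1.4
-54 164 zmax 40.5 s -15.2 19.5 top s -1.2
-50 162 zmax 40.6 s -15.9 19.4 top s -0.5
-46 166 zmax 40.8 s -19.4 18.6 top s -0.2
-42 165 zmax 40.5 s -15.0 19.0 top s -1.4
-38 170 zmax 40.4 s -15.3 19.4 top s -0.4
-34 169 zmax 40.6 s -15.2 18.5 top s -0.5
-30 171 zmax 40.6 s -15.5 19.1 top s -0.4
-26 170 zmax 40.5 s -17.8 19.4 top s -0.4
-22 174 zmax 40.6 s -16.2 19.2 top s -1.0
-18 173 zmax 40.5 s -14.8 18.6 top s -1.0
-14 173 zmax 40.6 s -16.0 18.9 top s -0.2
-10 174 zmax 40.5 s -16.1 18.6 top s -0.4
-6 173 zmax 40.6 s -16.6 19.2 top s -1.1
-2 177 zmax 40.8 s -15.6 18.8 top s -0.7
2 198 zmax 40.4 s -15.0 18.6 top s -0.6
6 181 zmax 40.7 s -1
[... 175 characters left out ...]
p s 0.1
26 202 zmax 40.5 s -16.3 19.2 top s -0.4
30 194 zmax 40.6 s -15.5 18.8 top s -0.8
34 194 zmax 40.6 s -20.1 18.7 top s -0.8
38 207 zmax 40.2 s -15.9 19.2 top s -0.9
42 209 zmax 40.6 s -15.7 18.9 top s -0.7
46 197 zmax 40.5 s -17.7 18.9 top s -1.0
50 214 zmax 40.6 s -16.0 19.4 top s -1.3
54 206 zmax 40.7 s -15.8 19.4 top s -0.8
58 124 zmax 40.5 s -14.8 18.8 top s -0.6
62 108 zmax 32.0 s -10.8 10.2 top s -0.5
66 118 zmax 31.9 s -10.6 9.8 top s -1.1
70 119 zmax 32.0 s -10.2 9.9 top s -1.6
74 298 zmax 38.7 s -20.0 17.9 top s -0.3
78 224 zmax 40.6 s -16.5 18.6 top s -1.5
82 226 zmax 40.5 s -16.0 18.8 top s -0.3
86 172 zmax 40.3 s -16.6 18.7 top s -0.6
90 34 zmax 29.0 s 15.2 19.1 top s 16.5
```

```bash
python3 - <<'E'
from h import *
d=np.load('pics/w2.png.npz'); W=pts(d)
for p in [(578,126),(583,120),(600,110),(590,90),(620,125)]: print(p,W[p[1],p[0]].round(0))
rows([459.9,204.2,245],-11.83,[425.8,-9.3,120]); rows([459.9,204.2,245],-11.83,[425.8,-9.3,17])
E
```

```text
(578, 126) [450. -79.  18.]
(583, 120) [456. -82.  22.]
(600, 110) [466. -87.  36.]
(590, 90) [486. -87.  24.]
(620, 125) [ 442. -122.   20.]
tx 0.0416 ty 0.8638 tz 0.5000 spin 0.0000 |250 mm
tx 0.0416 ty 0.8638 tz 0.9120 spin 0.0000 |314 mm
```

Request:
play_rows:
  targets:
    - {"tx": 0, "ty": 0.2, "tz": 0.05, "spin": 0, "gripper": -1}
    - {"tx": 0.02, "ty": 0.42, "tz": 0.15, "spin": 0, "gripper": -1}
    - {"tx": 0.04, "ty": 0.64, "tz": 0.3, "spin": 0, "gripper": -1}
    - {"tx": 0.04, "ty": 0.82, "tz": 0.45, "spin": 0, "gripper": -1}
    - {"tx": 0.04, "ty": 0.865, "tz": 0.5, "spin": 0, "gripper": -1}
    - {"tx": 0.04, "ty": 0.865, "tz": 0.5, "spin": 0, "gripper": -1}

```text
clock: 2.25
position: [423.1, -9.6, 119.6]
ee_rot: [0.995, -0.102, -0.001, 0.001]
contact_force: [0.1, 0.3, -0.2]
gripper_width: 85.5
```

```bash
python3 - <<'E'
from h import *
s=st(); rows(s['position'],-11.85,[425.8,-9.3,17])
E
```

```text
t 2.25 p [423.1  -9.6 119.6] az -11.74 zdir [-0.002 -0.001 -1.   ] F [ 0.1  0.3 -0.2] T [-0.02 -0.05 -0.01] w 85.5 J [ 0.36  0.19 -0.64 -0.   -0.74  1.  ]
tx 0.0103 ty -0.0032 tz 0.4102 spin 0.0000 |103 mm
```

Request:
play_rows:
  targets:
    - {"tx": 0.01, "ty": -0.003, "tz": 0.15, "spin": 0, "gripper": -1}
    - {"tx": 0.01, "ty": -0.003, "tz": 0.3, "spin": 0, "gripper": -1}
    - {"tx": 0.01, "ty": -0.003, "tz": 0.39, "spin": 0, "gripper": -1}
    - {"tx": 0.01, "ty": -0.003, "tz": 0.41, "spin": 0, "gripper": -1}
    - {"tx": 0.01, "ty": -0.003, "tz": 0.41, "spin": 0, "gripper": -1}

```text
clock: 2.88
position: [427.4, -8.5, 18.5]
ee_rot: [0.995, -0.102, 0.001, -0.0]
contact_force: [0.6, -0.2, 0.4]
gripper_width: 85.3
```

```bash
python3 - <<'E'
from h import *
st(); grab('wrist','w3.png')
E
```

```text
t 2.88 p [427.4  -8.5  18.5] az -11.65 zdir [ 0.002  0.    -1.   ] F [ 0.6 -0.2  0.4] T [-0.05 -0.03  0.02] w 85.3 J [ 0.36  0.39 -0.74  0.   -0.44  1.  ]
```

View pics/w3.png

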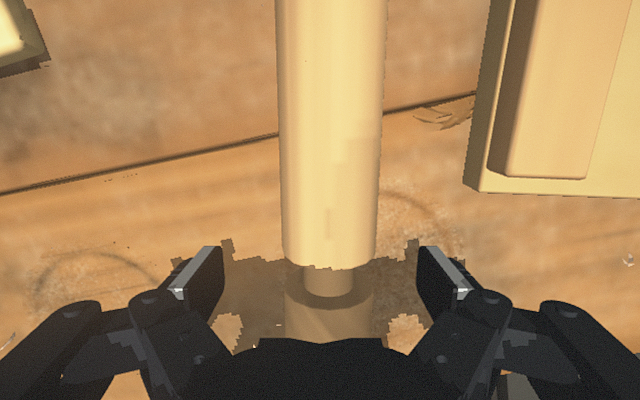

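The pads, at rows 245 to 300, straddle the near groove and the bar sits centred between them. I shift 2 mm toward the bar's near end, then close.

Request:
play_rows:
  targets:
    - {"tx": -0.008, "ty": 0, "tz": 0.004, "spin": 0, "gripper": -1}
    - {"tx": -0.008, "ty": 0, "tz": 0.004, "spin": 0, "gripper": 0}
    - {"tx": -0.008, "ty": 0, "tz": 0.004, "spin": 0, "gripper": 1}
    - {"tx": -0.008, "ty": 0, "tz": 0.004, "spin": 0, "gripper": 1}
    - {"tx": -0.008, "ty": 0, "tz": 0.004, "spin": 0, "gripper": 1}
    - {"tx": -0.008, "ty": 0, "tz": 0.004, "spin": 0, "gripper": 1}
    - {"tx": -0.008, "ty": 0, "tz": 0.004, "spin": 0, "gripper": 1}

```text
clock: 3.8
position: [424.4, -9.3, 17.4]
ee_rot: [0.995, -0.102, 0.0, 0.0]
contact_force: [-1.0, 0.8, 7.0]
gripper_width: 37.0
```

```bash
python3 - <<'E'
from h import *
st()
E
```

```text
t 3.8 p [424.4  -9.3  17.4] az -11.76 zdir [ 0. -0. -1.] F [-1.   0.8  7. ] T [0.15 0.6  0.01] w 37.0 J [ 0.36  0.39 -0.74  0.   -0.44  1.  ]
```

Request:
play_rows:
  targets:
    - {"tx": 0, "ty": 0, "tz": -0.04, "spin": 0, "gripper": 1}
    - {"tx": 0, "ty": 0, "tz": -0.12, "spin": 0, "gripper": 1}
    - {"tx": 0, "ty": 0, "tz": -0.25, "spin": 0, "gripper": 1}
    - {"tx": 0, "ty": 0, "tz": -0.4, "spin": 0, "gripper": 1}
    - {"tx": 0, "ty": 0, "tz": -0.5, "spin": 0, "gripper": 1}
    - {"tx": 0, "ty": 0, "tz": -0.5, "spin": 0, "gripper": 1}
    - {"tx": 0, "ty": 0, "tz": -0.5, "spin": 0, "gripper": 1}

```text
clock: 4.68
position: [423.1, -9.6, 140.7]
ee_rot: [0.995, -0.103, -0.001, 0.0]
contact_force: [-0.0, 0.1, -2.2]
gripper_width: 36.9
```

```bash
python3 - <<'E'
from h import *
st(); grab('wrist','w4.png');grab('scene','s4.png')
E
```

```text
t 4.67 p [423.1  -9.6 140.7] az -11.8 zdir [-0.003 -0.    -1.   ] F [-0.   0.1 -2.2] T [ 0.05  0.2  -0.04] w 36.9 J [ 0.36  0.16 -0.61 -0.   -0.8   1.  ]
```

View pics/w4.png

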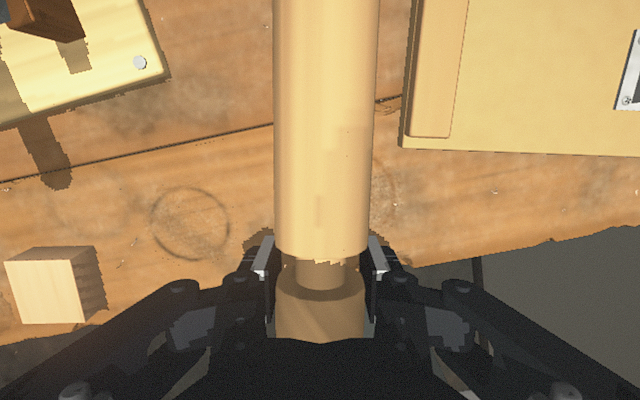

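View pics/s4.png

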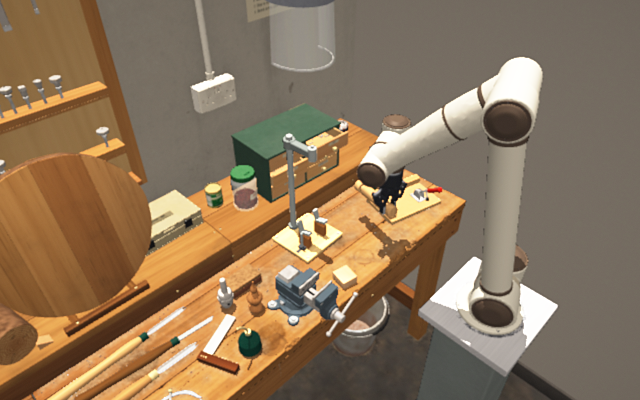

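The bar is lifted and held across the groove, with the pads at about (265,258) and (378,258). Now I measure the bar axis in the tool frame.

```bash
cat >> h.py <<'E'
def barfit(d,s,seed=(325,120),p=None):
    from scipy.spatial.transform import Rotation as R
    from scipy.optimize import least_squares
    M=R.from_quat(s['ee_rot']).as_matrix(); T=(pts(d)-s['position'])@M   # tool frame
    m=(abs(T[...,1])<21)&(T[...,2]>-40)&(T[...,2]<45)&(T[...,0]>22)&(T[...,0]<150)
    m=comp(m,seed); P=T[m]
    # cylinder: axis point (0,y0,z0)+x*(1,by,bz), radius 20
    def f(q):
        a=np.array([1,q[1],q[3]]); a/=np.linalg.norm(a); v=P-np.array([0,q[0],q[2]]); return np.linalg.norm(v-np.outer(v@a,a),axis=1)-20
    r=least_squares(f,[0,0,0,0],loss='soft_l1'); q=r.x
    print('n',len(P),'bar in tool: y0 %.1f by %.4f z0 %.1f bz %.4f'%tuple(q),'x min/max',np.percentile(P[:,0],[.5,99.5]).round(1),'res',np.abs(r.fun).mean().round(2)); return T,m
E
python3 - <<'E'
from h import *
d=np.load('pics/w4.png.npz'); s=read_state(); T,m=barfit(d,s)
# groove edges along centre column
P=T[(abs(T[...,1])<4)&(abs(T[...,2])<25)&(T[...,0]<60)&(T[...,0]>-40)]
o=np.argsort(P[:,0]); P=P[o]
for a in range(-20,40,2):
    k=(P[:,0]>=a)&(P[:,0]<a+2); 
    if k.any(): print(a,k.sum(),np.median(P[k,2]).round(1))
E
```

```text
n 23730 bar in tool: y0 -1.3 by 0.0196 z0 -2.9 bz 0.0709 x min/max [ 22.5 101.7] res 0.42
-20 91 -24.1
-18 92 -24.0
-16 90 -24.0
-14 100 -23.7
-12 105 -23.5
-10 94 -23.4
-8 103 -23.4
-6 104 -23.2
-4 355 -19.1
-2 91 -13.9
0 85 -13.8
2 96 -13.7
4 87 -13.3
6 97 -13.4
8 79 -13.2
12 11 -21.2
14 107 -21.7
16 112 -21.6
18 115 -21.5
20 119 -21.4
22 113 -21.1
24 122 -21.2
26 121 -20.9
28 114 -20.7
30 117 -20.6
32 124 -20.5
34 121 -20.4
36 123 -20.3
38 130 -20.2
```

```bash
python3 - <<'E'
from h import *
rows([423,-9.6,141.],-11.8,[430,100,190],-56.8)
E
```

```text
tx -0.0622 ty -0.4349 tz -0.1960 spin 1.0000 |120 mm
```

Request:
play_rows:
  targets:
    - {"tx": 0, "ty": -0.03, "tz": -0.05, "spin": 0.08, "gripper": 1}
    - {"tx": -0.02, "ty": -0.1, "tz": -0.1, "spin": 0.22, "gripper": 1}
    - {"tx": -0.03, "ty": -0.18, "tz": -0.15, "spin": 0.4, "gripper": 1}
    - {"tx": -0.04, "ty": -0.26, "tz": -0.2, "spin": 0.58, "gripper": 1}
    - {"tx": -0.05, "ty": -0.34, "tz": -0.2, "spin": 0.76, "gripper": 1}
    - {"tx": -0.06, "ty": -0.4, "tz": -0.2, "spin": 0.92, "gripper": 1}
    - {"tx": -0.06, "ty": -0.435, "tz": -0.2, "spin": 1, "gripper": 1}
    - {"tx": -0.06, "ty": -0.435, "tz": -0.2, "spin": 1, "gripper": 1}

```text
clock: 5.78
position: [431.5, 100.5, 190.6]
ee_rot: [0.88, -0.475, -0.001, 0.001]
contact_force: [-0.1, -0.3, -2.3]
gripper_width: 37.3
```

```bash
python3 - <<'E'
from h import *
s=st(); rows(s['position'],-56.8,[455,238.5,165],-86.2)
E
```

```text
t 5.78 p [431.5 100.5 190.6] az -56.68 zdir [-0.002 -0.001 -1.   ] F [-0.1 -0.3 -2.3] T [ 0.07  0.09 -0.03] w 37.3 J [ 0.6   0.13 -0.5  -0.   -0.95 -0.02]
tx -0.4105 ty -0.3809 tz 0.1024 spin 0.6533 |142 mm
```

Request:
play_rows:
  targets:
    - {"tx": -0.04, "ty": -0.04, "tz": 0.01, "spin": 0.08, "gripper": 1}
    - {"tx": -0.12, "ty": -0.11, "tz": 0.03, "spin": 0.22, "gripper": 1}
    - {"tx": -0.22, "ty": -0.2, "tz": 0.05, "spin": 0.38, "gripper": 1}
    - {"tx": -0.32, "ty": -0.3, "tz": 0.08, "spin": 0.53, "gripper": 1}
    - {"tx": -0.39, "ty": -0.36, "tz": 0.1, "spin": 0.63, "gripper": 1}
    - {"tx": -0.41, "ty": -0.38, "tz": 0.1, "spin": 0.655, "gripper": 1}
    - {"tx": -0.41, "ty": -0.38, "tz": 0.1, "spin": 0.655, "gripper": 1}

```text
clock: 6.65
position: [455.0, 237.6, 166.4]
ee_rot: [0.73, -0.683, -0.0, 0.001]
contact_force: [0.1, -0.7, -1.4]
gripper_width: 37.2
```

```bash
python3 - <<'E'
from h import *
s=st(); d=grab('wrist','w5.png'); barfit(d,s); grab('scene','s5.png'); grab('top','t5.png')
E
```

```text
t 6.65 p [455.  237.6 166.4] az -86.17 zdir [-0.001 -0.001 -1.   ] F [ 0.1 -0.7 -1.4] T [ 0.16  0.06 -0.02] w 37.2 J [ 0.8   0.27 -0.38  0.   -0.92 -0.73]
n 23323 bar in tool: y0 -1.1 by 0.0191 z0 -2.5 bz 0.0708 x min/max [ 22.5 100. ] res 0.42
```

View pics/w5.png

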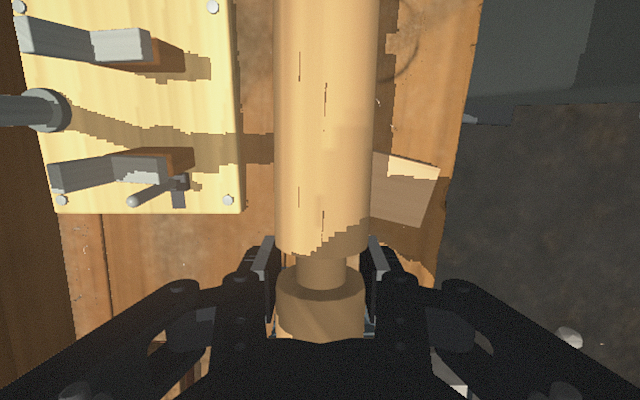

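View pics/s5.png

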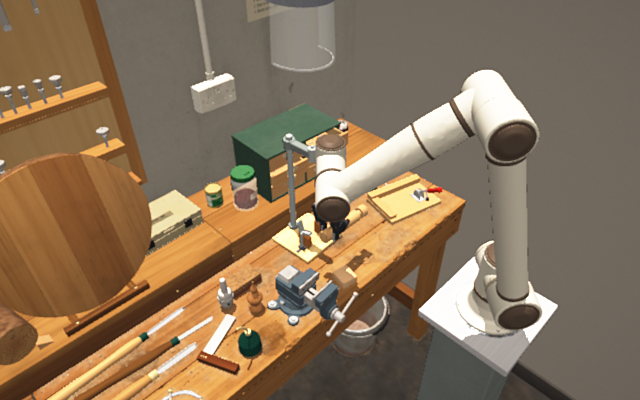

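The wrist view shows the whole base. Its four screws are near (62,200), (229,200), (213,8) and (19,8), the pin tip is at (132,201), and the sleeve is at (50,110). Next I localise from these.

```bash
python3 - <<'E'
from h import *
d=np.load('pics/w5.png.npz'); W=pts(d); f=d['frame']; hsv=cv2.cvtColor(f,cv2.COLOR_RGB2HSV).astype(int)
S=[]
for u,v in [(62,200),(229,200),(213,8),(19,8)]:
    a,b=max(v-9,0),max(u-9,0); h=hsv[a:v+9,b:u+9]; m=(h[...,1]<28)&(h[...,2]>120)
    yy,xx=np.where(m); c=(xx.mean()+b,yy.mean()+a); p=ray(d,*c,15.5); S.append(p[:2]); print(np.round(c,1),m.sum(),p.round(1))
S=np.array(S); print('centre',S.mean(0)); 
for i,j in [(0,3),(1,2),(1,0),(2,3)]:
    q=S[j]-S[i]; print(i,j,np.linalg.norm(q).round(1),np.degrees(np.arctan2(q[1],q[0])).round(2))
# pin tip
P=W[185:212,118:150].reshape(-1,3); k=P[:,2]>80; print('pin top',k.sum(),P[k].mean(0).round(1),P[k].min(0).round(1),P[k].max(0).round(1))
for nm,(v0,v1,u0,u1) in dict(vn=(145,195,45,170),vf=(10,70,10,155)).items():
    P=W[v0:v1,u0:u1].reshape(-1,3); k=(P[:,2]>70)&(P[:,2]<125); Q=P[k]; print(nm,k.sum(),np.percentile(Q,1,0).round(1),np.percentile(Q,99,0).round(1))
sl=W[85:140,25:85].reshape(-1,3); k=(sl[:,2]>200); print('sleeve',k.sum(),np.nanmedian(sl[k],0))
E
```

```text
[ 60.3 197.7] 101 [689.2 264.4  15.5]
[227.4 199.8] 75 [538.8 256.5  15.5]
[212.2   6.1] 120 [549.1 100.4  15.5]
[18.4  6.5] 136 [699.5 110.6  15.5]
centre [619.14991541 182.9569192 ]
0 3 154.2 -86.19
1 2 156.5 -86.21
1 0 150.7 3.01
2 3 150.7 3.88
pin top 172 [583.5 240.6  84.8] [580.1 237.   80.1] [588.4 245.4  88.2]
vn 3494 [563.7 210.7  74. ] [617.8 237.  111.2]
vf 4676 [568.7 133.7  74.7] [622.8 153.3 111.4]
sleeve 0 [nan nan nan]
  return np.nanmean(a, axis, out=out, keepdims=keepdims)
```

```bash
python3 - <<'E'
from h import *
d=np.load('pics/t5.png.npz'); W=pts(d); s=read_state(); p=s['position']
for za,zb in [(480,530),(460,480),(440,460),(400,440),(360,400),(320,360),(280,320)]:
    m=(abs(W[...,0]-p[0])<110)&(abs(W[...,1]-p[1])<110)&(W[...,2]>za)&(W[...,2]<zb); P=W[m]-p
    if m.sum()>5: print(za,zb,m.sum(),np.percentile(P,1,0).round(0),np.percentile(P,99,0).round(0))
d=np.load('pics/s5.png.npz'); W=pts(d)
for za,zb in [(480,530),(440,480),(400,440),(360,400),(320,360),(280,320),(240,280)]:
    m=(abs(W[...,0]-p[0])<90)&(abs(W[...,1]-p[1])<90)&(W[...,2]>za)&(W[...,2]<zb); P=W[m]-p
    if m.sum()>5: print(za,zb,m.sum(),np.percentile(P,1,0).round(0),np.percentile(P,99,0).round(0))
r=[589.2,181.0]; ex=np.array([.9979,.0654]); ey=np.array([-.0654,.9979])
for xc,yc in [(-60,64),(-4,64),(0,64)]: print(xc,yc,(np.array(r)+xc*ex+yc*ey).round(1))
rows(p,-86.17,[*(np.array(r)-4*ex+64*ey),128],-85.3)
E
```

```text
480 530 1816 [-108.  -36.  314.] [ 37. 107. 349.]
460 480 309 [-109.  -38.  294.] [  1. 107. 313.]
440 460 42 [-108.  -40.  275.] [  7.  48. 293.]
400 440 53 [-73. -42. 240.] [ 18.  19. 272.]
280 320 18 [-39. -33. 114.] [-14.   2. 148.]
480 530 918 [-87. -30. 314.] [ 37.  87. 348.]
440 480 155 [-81. -21. 277.] [ 25.  89. 313.]
400 440 18 [ 18.  33. 238.] [ 35.  46. 271.]
240 280 83 [-64. -11.  73.] [67. 20. 94.]
-60 64 [525.1 240.9]
-4 64 [581.  244.6]
0 64 [585.  244.9]
tx 0.0039 ty -0.5051 tz 0.1557 spin -0.0193 |132 mm
```

Request:
play_rows:
  targets:
    - {"tx": 0, "ty": -0.05, "tz": 0.02, "spin": -0.02, "gripper": 1}
    - {"tx": 0, "ty": -0.15, "tz": 0.06, "spin": -0.02, "gripper": 1}
    - {"tx": 0.004, "ty": -0.25, "tz": 0.11, "spin": -0.02, "gripper": 1}
    - {"tx": 0.004, "ty": -0.35, "tz": 0.15, "spin": -0.02, "gripper": 1}
    - {"tx": 0.004, "ty": -0.43, "tz": 0.155, "spin": -0.02, "gripper": 1}
    - {"tx": 0.004, "ty": -0.48, "tz": 0.155, "spin": -0.02, "gripper": 1}
    - {"tx": 0.004, "ty": -0.5, "tz": 0.155, "spin": -0.02, "gripper": 1}
    - {"tx": 0.004, "ty": -0.5, "tz": 0.155, "spin": -0.02, "gripper": 1}

```text
clock: 7.8
position: [579.9, 245.1, 128.1]
ee_rot: [0.735, -0.678, -0.0, 0.0]
contact_force: [-1.5, -0.2, -2.7]
gripper_width: 37.0
```

```bash
python3 - <<'E'
from h import *
s=st(); d=grab('wrist','w6.png'); barfit(d,s); grab('scene','s6.png')
W=pts(d)
print('c', [((s['position'][:2]-[589.2,181.0])@np.array([[.9979,-.0654],[.0654,.9979]])).round(1)])
E
```

```text
t 7.8 p [579.9 245.1 128.1] az -85.34 zdir [-0.  0. -1.] F [-1.5 -0.2 -2.7] T [ 0.13  0.02 -0.05] w 37.0 J [ 0.66  0.49 -0.13 -0.   -0.95 -0.58]
n 23283 bar in tool: y0 -1.1 by 0.0181 z0 -2.4 bz 0.0721 x min/max [ 22.5 100. ] res 0.42
c [array([-5.1, 64.6])]
```

View pics/w6.png

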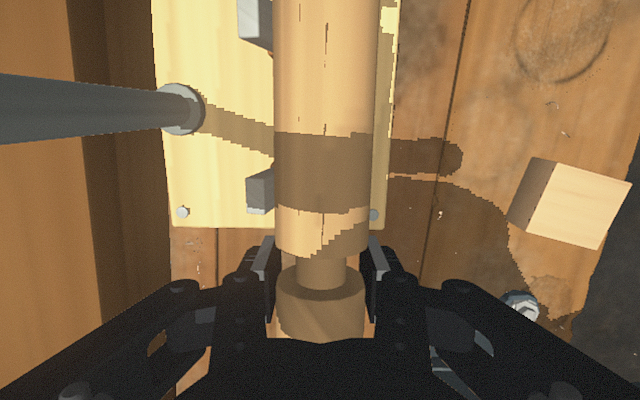

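View pics/s6.png

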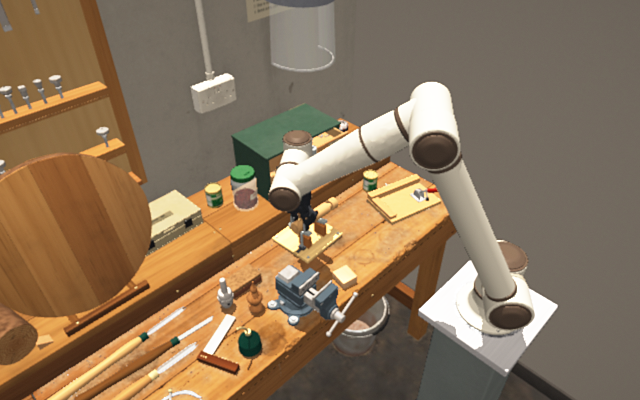

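Request:
play_rows:
  targets:
    - {"tx": 0, "ty": -0.004, "tz": 0.03, "spin": 0, "gripper": 1}
    - {"tx": 0, "ty": -0.004, "tz": 0.06, "spin": 0, "gripper": 1}
    - {"tx": 0, "ty": -0.004, "tz": 0.08, "spin": 0, "gripper": 1}
    - {"tx": 0, "ty": -0.004, "tz": 0.08, "spin": 0, "gripper": 1}
    - {"tx": 0, "ty": -0.004, "tz": 0.08, "spin": 0, "gripper": 1}

```text
clock: 8.52
position: [581.0, 245.4, 108.1]
ee_rot: [0.735, -0.678, 0.0, -0.0]
contact_force: [0.2, 0.7, -2.8]
gripper_width: 37.3
```

```bash
cat >> h.py <<'E'
def cr(p): return (np.array([[.9979,.0654],[-.0654,.9979]])@(np.array(p)[:2]-[589.2,181.0])).round(1)
E
python3 - <<'E'
from h import *
s=st(); print(cr(s['position']))
E
```

```text
t 8.53 p [581.  245.4 108.1] az -85.33 zdir [ 0.  0. -1.] F [ 0.2  0.7 -2.8] T [ 0.13 -0.06 -0.03] w 37.3 J [ 0.66  0.52 -0.15  0.   -0.91 -0.57]
[-3.9 64.8]
```

Now I go down 4 mm more, gently, and feel for contact.

Request:
play_rows:
  targets:
    - {"tx": 0, "ty": 0, "tz": 0.006, "spin": 0, "gripper": 1}
    - {"tx": 0, "ty": 0, "tz": 0.012, "spin": 0, "gripper": 1}
    - {"tx": 0, "ty": 0, "tz": 0.016, "spin": 0, "gripper": 1}
    - {"tx": 0, "ty": 0, "tz": 0.016, "spin": 0, "gripper": 1}

```text
clock: 9.02
position: [581.0, 245.4, 104.1]
ee_rot: [0.735, -0.678, 0.0, -0.0]
contact_force: [0.2, 0.3, -1.4]
gripper_width: 37.3
```

```bash
python3 - <<'E'
from h import *
s=st(); print(cr(s['position']))
E
```

```text
t 9.03 p [581.  245.4 104.1] az -85.33 zdir [ 0.  0. -1.] F [ 0.2  0.3 -1.4] T [ 0.19 -0.05  0.02] w 37.3 J [ 0.66  0.52 -0.15  0.   -0.9  -0.57]
[-3.9 64.8]
```

Request:
play_rows:
  targets:
    - {"tx": 0, "ty": -0.002, "tz": 0.004, "spin": 0, "gripper": 1}
    - {"tx": 0, "ty": -0.005, "tz": 0.009, "spin": 0, "gripper": 1}
    - {"tx": 0, "ty": -0.005, "tz": 0.009, "spin": 0, "gripper": 1}

```text
clock: 9.4
position: [582.2, 245.4, 101.7]
ee_rot: [0.735, -0.678, -0.0, 0.0]
contact_force: [-0.6, -0.2, -1.8]
gripper_width: 37.3
```

```bash
python3 - <<'E'
from h import *
s=st(); print(cr(s['position'])); barfit(grab('wrist','w7.png'),s)
E
```

```text
t 9.4 p [582.2 245.4 101.7] az -85.34 zdir [-0. -0. -1.] F [-0.6 -0.2 -1.8] T [ 0.16  0.09 -0.01] w 37.3 J [ 0.65  0.52 -0.15  0.   -0.89 -0.57]
[-2.8 64.7]
n 24066 bar in tool: y0 -1.0 by 0.0174 z0 -2.7 bz 0.0318 x min/max [22.5 99.8] res 0.42
```

View pics/w7.png

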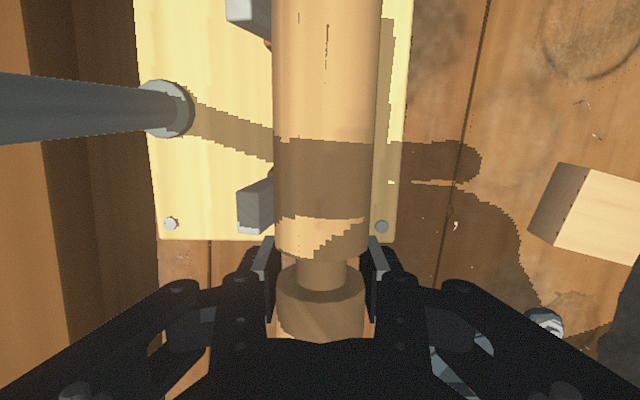

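Request:
play_rows:
  targets:
    - {"tx": 0, "ty": -0.002, "tz": 0.004, "spin": 0, "gripper": 1}
    - {"tx": 0, "ty": -0.004, "tz": 0.008, "spin": 0, "gripper": 1}
    - {"tx": 0, "ty": -0.004, "tz": 0.008, "spin": 0, "gripper": 1}

```text
clock: 9.82
position: [583.2, 245.5, 99.7]
ee_rot: [0.735, -0.678, 0.0, 0.0]
contact_force: [-1.1, 0.7, -0.4]
gripper_width: 37.4
```

```bash
python3 - <<'E'
from h import *
s=st(); print(cr(s['position'])); barfit(grab('wrist','w8.png'),s)
E
```

```text
t 9.82 p [583.2 245.5  99.7] az -85.33 zdir [-0. -0. -1.] F [-1.1  0.7 -0.4] T [ 0.01 -0.01  0.04] w 37.4 J [ 0.65  0.53 -0.15  0.   -0.89 -0.57]
[-1.8 64.8]
n 24338 bar in tool: y0 -1.0 by 0.0177 z0 -2.9 bz 0.0178 x min/max [22.5 99.3] res 0.42
```

Request:
play_rows:
  targets:
    - {"tx": 0, "ty": -0.002, "tz": 0.004, "spin": 0, "gripper": 1}
    - {"tx": 0, "ty": -0.004, "tz": 0.007, "spin": 0, "gripper": 1}
    - {"tx": 0, "ty": -0.004, "tz": 0.007, "spin": 0, "gripper": 1}

```text
clock: 10.25
position: [583.8, 245.6, 98.1]
ee_rot: [0.735, -0.678, -0.0, 0.0]
contact_force: [-0.5, 0.2, 1.3]
gripper_width: 37.4
```

```bash
python3 - <<'E'
from h import *
s=st(); print(cr(s['position'])); barfit(grab('wrist','w9.png'),s)
E
```

```text
t 10.25 p [583.8 245.6  98.1] az -85.33 zdir [-0.001 -0.    -1.   ] F [-0.5  0.2  1.3] T [0.05 0.52 0.04] w 37.4 J [ 0.65  0.53 -0.15 -0.   -0.89 -0.57]
[-1.2 64.8]
n 24591 bar in tool: y0 -1.0 by 0.0182 z0 -3.0 bz 0.0053 x min/max [22.6 99.1] res 0.43
```

Request:
play_rows:
  targets:
    - {"tx": 0, "ty": -0.002, "tz": 0.003, "spin": 0, "gripper": 1}
    - {"tx": 0, "ty": -0.004, "tz": 0.006, "spin": 0, "gripper": 1}
    - {"tx": 0, "ty": -0.004, "tz": 0.006, "spin": 0, "gripper": 1}

```text
clock: 10.68
position: [584.0, 245.7, 97.1]
ee_rot: [0.735, -0.678, -0.001, 0.001]
contact_force: [-6.4, 0.9, 5.2]
gripper_width: 37.1
```

```bash
python3 - <<'E'
from h import *
s=st(); print(cr(s['position'])); barfit(grab('wrist','w10.png'),s)
E
```

```text
t 10.68 p [584.  245.7  97.1] az -85.36 zdir [-0.002 -0.001 -1.   ] F [-6.4  0.9  5.2] T [ 0.27  1.82 -0.11] w 37.1 J [ 0.65  0.53 -0.15 -0.   -0.89 -0.57]
[-1.  64.9]
n 24971 bar in tool: y0 -0.9 by 0.0218 z0 -3.1 bz -0.0115 x min/max [22.4 98.7] res 0.43
```

Contact is now on both faces (-6.4 N in x, +5.2 N in z) and the bar is within about 1 mm of home height. I release so it can settle, then check.

Request:
play_rows:
  targets:
    - {"tx": 0, "ty": 0, "tz": 0, "spin": 0, "gripper": 1}
    - {"tx": 0, "ty": 0.002, "tz": -0.002, "spin": 0, "gripper": 0.1}
    - {"tx": 0, "ty": 0.002, "tz": -0.002, "spin": 0, "gripper": -0.3}
    - {"tx": 0, "ty": 0.002, "tz": -0.002, "spin": 0, "gripper": -0.3}
    - {"tx": 0, "ty": 0.002, "tz": -0.002, "spin": 0, "gripper": -0.3}

```text
clock: 11.35
position: [585.1, 245.6, 97.0]
ee_rot: [0.735, -0.678, 0.0, -0.0]
contact_force: [-0.4, 0.7, -0.7]
gripper_width: 55.5
```

```bash
python3 - <<'E'
from h import *
s=st(); print(cr(s['position'])); d=grab('wrist','w11.png'); T,m=barfit(d,s)
P=T[(abs(T[...,1])<4)&(abs(T[...,2])<27)&(T[...,0]<30)&(T[...,0]>-15)]
for a in np.arange(-10,20,1.5):
    k=(P[:,0]>=a)&(P[:,0]<a+1.5)
    if k.any(): print(a,np.median(P[k,2]).round(1),end='; ')
W=pts(d)
E
```

```text
t 11.35 p [585.1 245.6  97. ] az -85.34 zdir [ 0.001  0.    -1.   ] F [-0.4  0.7 -0.7] T [0.   0.   0.01] w 55.5 J [ 0.65  0.53 -0.15  0.   -0.89 -0.57]
[ 0.1 64.8]
n 25147 bar in tool: y0 0.4 by 0.0185 z0 -3.5 bz -0.0006 x min/max [22.5 99. ] res 0.46
-10.0 -23.5; -8.5 -23.3; -7.0 -20.9; -5.5 -17.7; -4.0 -14.5; -2.5 -14.4; -1.0 -14.5; 0.5 -14.6; 2.0 -14.6; 3.5 -14.5; 5.0 -14.5; 6.5 -15.0; 9.5 -22.5; 11.0 -23.2; 12.5 -23.5; 14.0 -23.4; 15.5 -23.2; 17.0 -23.4; 18.5 -23.6;
```

View pics/w11.png

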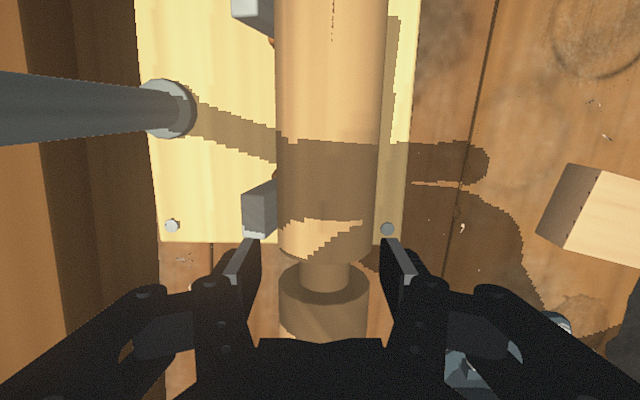

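The released bar is level (slope -0.0006). Its axis is at 100.5 mm with the groove over the pin, so it lies home. I regrip where it lies and press along the vee bisector.

Request:
play_rows:
  targets:
    - {"tx": 0, "ty": 0.0055, "tz": 0, "spin": 0, "gripper": -0.3}
    - {"tx": 0, "ty": 0.0055, "tz": 0, "spin": 0, "gripper": -0.3}
    - {"tx": 0, "ty": 0.0055, "tz": 0, "spin": 0, "gripper": 0.3}
    - {"tx": 0, "ty": 0.0055, "tz": 0, "spin": 0, "gripper": 1}
    - {"tx": 0, "ty": 0.0055, "tz": 0, "spin": 0, "gripper": 1}
    - {"tx": 0, "ty": 0.0055, "tz": 0, "spin": 0, "gripper": 1}

```text
clock: 12.15
position: [583.5, 245.6, 97.5]
ee_rot: [0.735, -0.678, 0.0, -0.0]
contact_force: [-0.8, -0.2, 2.8]
gripper_width: 37.3
```

```bash
python3 - <<'E'
from h import *
s=st(); print(cr(s['position'])); barfit(grab('wrist','w12.png'),s)
E
```

```text
t 12.15 p [583.5 245.6  97.5] az -85.33 zdir [ 0.001  0.    -1.   ] F [-0.8 -0.2  2.8] T [-0.11  0.11 -0.03] w 37.3 J [ 0.65  0.53 -0.15  0.   -0.89 -0.57]
[-1.5 64.8]
n 24679 bar in tool: y0 -1.0 by 0.0162 z0 -3.0 bz -0.0018 x min/max [22.5 98.6] res 0.42
```

Request:
play_rows:
  targets:
    - {"tx": 0, "ty": -0.003, "tz": 0.003, "spin": 0, "gripper": 1}
    - {"tx": 0, "ty": -0.005, "tz": 0.004, "spin": 0, "gripper": 1}
    - {"tx": 0, "ty": -0.005, "tz": 0.004, "spin": 0, "gripper": 1}
    - {"tx": 0, "ty": -0.005, "tz": 0.004, "spin": 0, "gripper": 1}

```text
clock: 12.7
position: [583.7, 245.9, 96.7]
ee_rot: [0.735, -0.678, -0.0, 0.0]
contact_force: [-4.5, 1.2, 6.5]
gripper_width: 37.2
```

```bash
python3 - <<'E'
from h import *
s=st(); print(cr(s['position'])); barfit(grab('wrist','w13.png'),s)
E
```

```text
t 12.7 p [583.7 245.9  96.7] az -85.35 zdir [-0.001  0.    -1.   ] F [-4.5  1.2  6.5] T [ 0.26  1.23 -0.09] w 37.2 J [ 0.65  0.53 -0.15 -0.   -0.89 -0.57]
[-1.2 65.1]
n 25077 bar in tool: y0 -1.0 by 0.0195 z0 -3.2 bz -0.0233 x min/max [22.5 98.2] res 0.42
```

The press worked, about 10 N, but pushing down at the end tips the bar 0.023 rad. I release, regrip, and press mostly towards the rear faces, where the pads hold the bar square.

Request:
play_rows:
  targets:
    - {"tx": 0, "ty": 0.004, "tz": -0.004, "spin": 0, "gripper": 0.1}
    - {"tx": 0, "ty": 0.005, "tz": -0.004, "spin": 0, "gripper": -0.3}
    - {"tx": 0, "ty": 0.005, "tz": -0.004, "spin": 0, "gripper": -0.3}
    - {"tx": 0, "ty": 0.005, "tz": -0.004, "spin": 0, "gripper": -0.3}
    - {"tx": 0, "ty": 0.005, "tz": -0.004, "spin": 0, "gripper": 0.3}
    - {"tx": 0, "ty": 0.005, "tz": -0.004, "spin": 0, "gripper": 1}
    - {"tx": 0, "ty": 0.005, "tz": -0.004, "spin": 0, "gripper": 1}
    - {"tx": 0, "ty": 0.005, "tz": -0.004, "spin": 0, "gripper": 1}

```text
clock: 13.75
position: [583.4, 245.5, 97.2]
ee_rot: [0.735, -0.678, 0.0, -0.0]
contact_force: [0.4, -1.0, 2.3]
gripper_width: 37.1
```

```bash
python3 - <<'E'
from h import *
s=st(); print(cr(s['position'])); barfit(grab('wrist','w14.png'),s)
E
```

```text
t 13.75 p [583.4 245.5  97.2] az -85.33 zdir [ 0.  0. -1.] F [ 0.4 -1.   2.3] T [-0.15  0.02 -0.01] w 37.1 J [ 0.65  0.53 -0.15  0.   -0.89 -0.57]
[-1.6 64.7]
n 24699 bar in tool: y0 -1.1 by 0.0147 z0 -3.3 bz 0.0001 x min/max [22.5 98.5] res 0.42
```

Request:
play_rows:
  targets:
    - {"tx": 0, "ty": -0.003, "tz": 0, "spin": 0, "gripper": 1}
    - {"tx": 0, "ty": -0.006, "tz": 0, "spin": 0, "gripper": 1}
    - {"tx": 0, "ty": -0.008, "tz": 0, "spin": 0, "gripper": 1}
    - {"tx": 0, "ty": -0.008, "tz": 0, "spin": 0, "gripper": 1}
    - {"tx": 0, "ty": -0.008, "tz": 0, "spin": 0, "gripper": 1}

```text
clock: 14.42
position: [583.8, 245.6, 96.9]
ee_rot: [0.735, -0.678, -0.001, 0.001]
contact_force: [-4.8, 1.3, 4.7]
gripper_width: 37.2
```

```bash
python3 - <<'E'
from h import *
s=st(); print(cr(s['position'])); barfit(grab('wrist','w15.png'),s)
E
```

```text
t 14.43 p [583.8 245.6  96.9] az -85.36 zdir [-0.003 -0.001 -1.   ] F [-4.8  1.3  4.7] T [ 0.24  1.61 -0.11] w 37.2 J [ 0.65  0.53 -0.15 -0.   -0.89 -0.57]
[-1.2 64.8]
n 24893 bar in tool: y0 -1.0 by 0.0179 z0 -3.4 bz -0.0075 x min/max [22.5 98.6] res 0.43
```

Request:
play_rows:
  targets:
    - {"tx": 0, "ty": -0.002, "tz": 0, "spin": 0, "gripper": 1}
    - {"tx": 0, "ty": -0.002, "tz": 0, "spin": 0, "gripper": 1}
    - {"tx": 0, "ty": -0.002, "tz": 0, "spin": 0, "gripper": 1}

```text
clock: 14.85
position: [583.8, 245.6, 96.8]
ee_rot: [0.735, -0.678, -0.001, 0.002]
contact_force: [-7.4, 1.4, 5.5]
gripper_width: 37.3
```

```bash
python3 - <<'E'
from h import *
s=st(); print(cr(s['position'])); barfit(grab('wrist','w16.png'),s)
E
```

```text
t 14.85 p [583.8 245.6  96.8] az -85.37 zdir [-0.004 -0.001 -1.   ] F [-7.4  1.4  5.5] T [ 0.31  1.98 -0.18] w 37.3 J [ 0.65  0.53 -0.15 -0.   -0.89 -0.57]
[-1.1 64.8]
n 24943 bar in tool: y0 -0.9 by 0.0182 z0 -3.4 bz -0.0094 x min/max [22.5 98.5] res 0.42
```

Request:
play_rows:
  targets:
    - {"tx": 0, "ty": 0.008, "tz": -0.003, "spin": 0, "gripper": 0.1}
    - {"tx": 0, "ty": 0.01, "tz": -0.003, "spin": 0, "gripper": -0.5}
    - {"tx": 0, "ty": 0.01, "tz": -0.003, "spin": 0, "gripper": -0.7}
    - {"tx": 0, "ty": 0.01, "tz": -0.003, "spin": 0, "gripper": -0.7}
    - {"tx": 0, "ty": 0.01, "tz": -0.003, "spin": 0, "gripper": -0.7}

```text
clock: 15.52
position: [583.4, 245.6, 97.8]
ee_rot: [0.735, -0.678, 0.0, -0.0]
contact_force: [-0.5, -0.4, 0.2]
gripper_width: 72.8
```

```bash
python3 - <<'E'
from h import *
s=st(); print(cr(s['position'])); barfit(grab('wrist','w17.png'),s)
E
```

```text
t 15.53 p [583.4 245.6  97.8] az -85.34 zdir [ 0.  0. -1.] F [-0.5 -0.4  0.2] T [ 0.01  0.   -0.04] w 72.8 J [ 0.65  0.53 -0.15  0.   -0.89 -0.57]
[-1.5 64.8]
n 24538 bar in tool: y0 -1.1 by 0.0147 z0 -2.8 bz 0.0006 x min/max [22.5 98.7] res 0.42
```

View pics/w17.png

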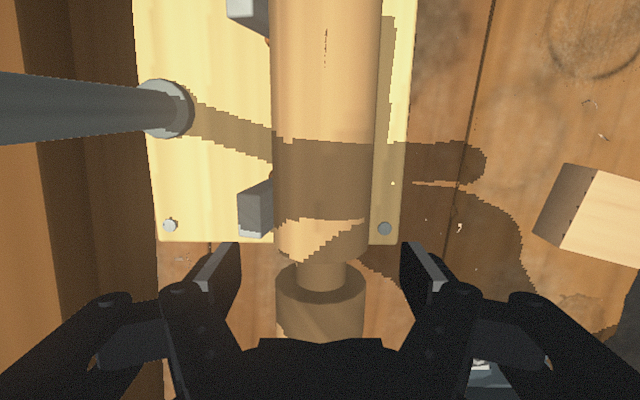

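The fingers are clear, with the pads at (220,265) and (425,265), and the bar lies level in the vees. I rise straight up and then back away to the front.

Request:
play_rows:
  targets:
    - {"tx": 0, "ty": 0, "tz": -0.05, "spin": 0, "gripper": -0.7}
    - {"tx": 0, "ty": 0, "tz": -0.13, "spin": 0, "gripper": -0.7}
    - {"tx": 0, "ty": 0, "tz": -0.21, "spin": 0, "gripper": -0.7}
    - {"tx": 0, "ty": 0, "tz": -0.24, "spin": 0, "gripper": -0.7}
    - {"tx": 0, "ty": 0.06, "tz": -0.24, "spin": 0, "gripper": -0.7}
    - {"tx": 0, "ty": 0.2, "tz": -0.24, "spin": 0, "gripper": -0.7}
    - {"tx": 0, "ty": 0.36, "tz": -0.26, "spin": 0, "gripper": -0.7}
    - {"tx": 0, "ty": 0.5, "tz": -0.3, "spin": 0, "gripper": -0.7}
    - {"tx": 0, "ty": 0.5, "tz": -0.3, "spin": 0, "gripper": -0.7}
    - {"tx": 0, "ty": 0.5, "tz": -0.3, "spin": 0, "gripper": -0.7}

```text
clock: 16.82
position: [459.1, 235.7, 173.1]
ee_rot: [0.735, -0.678, 0.0, -0.0]
contact_force: [-0.1, -0.2, 0.2]
gripper_width: 72.5
```

```bash
python3 - <<'E'
from h import *
s=st(); print(cr(s['position'])); d=grab('wrist','w18.png'); grab('top','t18.png'); W=pts(d)
c=np.array([589.2,181.0]); A=np.array([[.9979,.0654],[-.0654,.9979]])
X=(W[...,:2]-c)@A.T; Z=W[...,2]
m=(Z>85)&(Z<130)&(abs(X[...,0])<26)&(abs(X[...,1])<115)
for lo,hi in [(-100,-75),(-72,-60),(-57,-50),(-28,28),(50,57),(60,70),(72,95)]:
    k=m&(X[...,1]>lo)&(X[...,1]<hi)
    if k.sum()>20:
        z=np.percentile(Z[k],95); kk=k&(Z>np.percentile(Z[k],80)); print(lo,hi,k.sum(),'top z %.1f x %.1f'%(np.median(Z[kk]),np.median(X[kk][:,0])))
k=m&(abs(X[...,0])<8)&(Z>115); y=X[k][:,1]; print('y range',np.percentile(y,[.5,99.5]))
k=m&(abs(X[...,0])<8)&(Z>105); h,b=np.histogram(X[k][:,1],np.arange(-110,112,3)); 
for i,n in enumerate(h): 
    q=k&(X[...,1]>b[i])&(X[...,1]<b[i]+3)
    if n>5: print(b[i],n,np.percentile(Z[q],70).round(1),end=' | ')
E
```

```text
t 16.82 p [459.1 235.7 173.1] az -85.32 zdir [ 0.001  0.001 -1.   ] F [-0.1 -0.2  0.2] T [-0.03 -0.03 -0.01] w 72.5 J [ 0.79  0.27 -0.36  0.   -0.94 -0.71]
[-126.2   63.1]
-57 -50 934 top z 120.4 x -1.1
-28 28 7963 top z 120.6 x -1.0
50 57 463 top z 120.5 x -0.9
60 70 617 top z 112.2 x -0.5
72 95 2301 top z 120.5 x -1.0
y range [-53.47408778  94.73135071]
-56 66 120.3 | -53 210 120.6 | -50 198 120.5 | -47 202 120.5 | -44 199 120.5 | -41 192 120.4 | -38 196 120.6 | -35 189 120.4 | -32 189 120.5 | -29 189 120.5 | -26 174 120.5 | -23 181 120.5 | -20 180 120.5 | -17 175 120.4 | -14 177 120.5 | -11 159 120.4 | -8 164 120.4 | -5 171 120.5 | -2 171 120.5 | 1 149 120.4 | 4 165 120.4 | 7 155 120.5 | 10 157 120.3 | 13 147 120.5 | 16 153 120.4 | 19 143 120.6 | 22 140 120.5 | 25 148 120.4 | 28 140 120.5 | 31 138 120.5 | 34 142 120.4 | 37 134 120.3 | 40 136 120.6 | 43 126 120.5 | 46 135 120.5 | 49 133 120.5 | 52 76 120.4 | 55 57 111.6 | 58 118 111.5 | 61 119 111.5 | 64 106 111.5 | 67 126 112.0 | 70 243 119.9 | 73 111 120.3 | 76 124 120.4 | 79 117 120.4 | 82 104 120.4 | 85 120 120.4 | 88 117 120.5 | 91 105 120.4 | 94 62 120.2 |
```

View pics/w18.png

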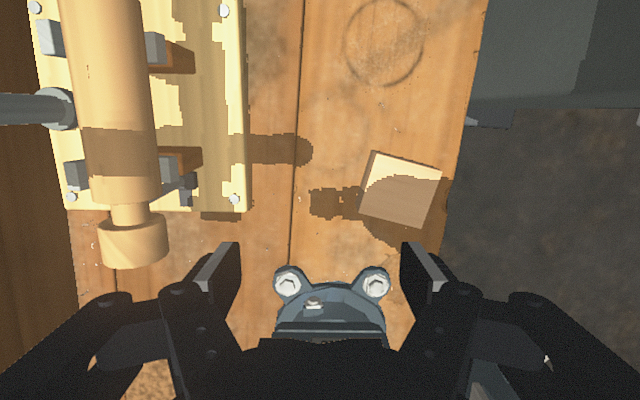

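```bash
python3 - <<'E'
from h import *
print(job_done()); 
E
```

```text
the job is handed in; nothing more can be done
None
```

The bar is loaded in both vees with a groove over the locating pin, it has been pressed home and released, and the job is handed in. `job_done` reports no verdict, so success is judged only from my own measurements. I finished at about 17 s of the 54 s allowed.

**How I did it:** The moves can't tilt the tool, so I did not lean the gripper back as suggested. I gripped the bar upright at its +y end, outside the vees and beside the guide arm. The wrist camera put the pin at about y +60 mm, so I lowered the bar with its groove over it. I then regripped twice and pressed into the vees.

**Last checks after backing off:**
- **Height:** the bar top reads 120.5 mm along the whole visible length, so it is level. That puts the axis within about 0.5 mm of the 100 mm seat.
- **Fore and aft:** the axis reads x between about -0.4 and -1.0 mm, within the roughly 2 mm calibration error.
- **Along the vees:** the middle is at y about -4 mm, with the groove over the pin.
- **Angle:** parallel to the vees within 0.01 rad.
- **Gripper:** clear of the bar, and the force reads zero.
- **Bystanders:** I saw no sign of contact with the offcut, sanding block or tin, but I did not measure them again at the end.

**What went less well:** pressing straight down at the end tipped the bar by 0.023 rad, inside the 0.03 limit. I let it settle and pressed again mainly towards the rear faces. That gave about 10 N with 0.009 rad of tilt.

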